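Click the lens case lid shut all round

TASK

The lens case's clip-on lid has been laid on, but all four of its rim sections still stand up: press down the section on each side with the fingertips, in any order, until all four have clicked shut and lie flush. Only press: do not pick up, tip or shove the case, and leave the lens hood, filters, remote trigger, bowl, lens cap and pen as they are.

Things in the scene. Friction and masses are not known exactly. Their poses are not given: they have to be found in the camera images.
- case: loose lens case: ribbed black box, mid-grey clip-on lid 128 (x) by 168 (y) mm, top 68 mm above the stool top (height 0), 0.55 to 0.85 kg. Origin: centre of underside; z up; -x side faces the robot within 35 degrees. Lid: flat centre panel 64 by 104 mm and four 32 mm square corners, already down; between the corners, on each side, one snap section, parted by slots, standing open.
- rim_near (a joint): snap section on the long -x side of the lid (nearest the robot), 100 mm long, 32 mm deep, hinged at the centre panel, 18 mm skirt on its outer edge. Angle, rad: 0 = shut, flush, on a firm stop; 0.28 to 0.34 = open at the start (outer edge 9 to 11 mm up). Moves freely to 0.24, then resists with up to 8 N at the ribs; let go above 0.08 it springs back; pushed below 0.06 it snaps to 0 and stays.
- rim_near_pad (a point): press point of that section: top of the plate, middle of its three thumb ribs, mid-length, 23 mm out from the hinge line, 9 mm in from the outer edge. x points outward, z square to the plate. Moves with the section: 68 mm above the stool when shut, 6 to 8 mm higher when open.
- rim_far (a joint): snap section on the long +x side of the lid, 100 mm long, 32 mm deep, hinged at the centre panel, 18 mm skirt on its outer edge. Angle, rad: 0 = shut, flush, on a firm stop; 0.28 to 0.34 = open at the start (outer edge 9 to 11 mm up). Moves freely to 0.24, then resists with up to 8 N at the ribs; let go above 0.08 it springs back; pushed below 0.06 it snaps to 0 and stays.
- rim_far_pad (a point): press point of that section: top of the plate, middle of its three thumb ribs, mid-length, 23 mm out from the hinge line, 9 mm in from the outer edge. x points outward, z square to the plate. Moves with the section: 68 mm above the stool when shut, 6 to 8 mm higher when open.
- rim_left (a joint): snap section on the short +y side of the lid, 60 mm long, 32 mm deep, hinged at the centre panel, 18 mm skirt on its outer edge. Angle, rad: 0 = shut, flush, on a firm stop; 0.28 to 0.34 = open at the start (outer edge 9 to 11 mm up). Moves freely to 0.24, then resists with up to 8 N at the ribs; let go above 0.08 it springs back; pushed below 0.06 it snaps to 0 and stays.
- rim_left_pad (a point): press point of that section: top of the plate, middle of its three thumb ribs, mid-length, 23 mm out from the hinge line, 9 mm in from the outer edge. x points outward, z square to the plate. Moves with the section: 68 mm above the stool when shut, 6 to 8 mm higher when open.
- rim_right (a joint): snap section on the short -y side of the lid, 60 mm long, 32 mm deep, hinged at the centre panel, 18 mm skirt on its outer edge. Angle, rad: 0 = shut, flush, on a firm stop; 0.28 to 0.34 = open at the start (outer edge 9 to 11 mm up). Moves freely to 0.24, then resists with up to 8 N at the ribs; let go above 0.08 it springs back; pushed below 0.06 it snaps to 0 and stays.
- rim_right_pad (a point): press point of that section: top of the plate, middle of its three thumb ribs, mid-length, 23 mm out from the hinge line, 9 mm in from the outer edge. x points outward, z square to the plate. Moves with the section: 68 mm above the stool when shut, 6 to 8 mm higher when open.
- hood: silver collapsible aluminium lens hood, an open ring 77 mm wide and 42 mm high, standing beside the left end of the case; loose, a bystander. Origin: centre of its underside
- filter_low: lower of two glass filters stacked together, black rim, 77 mm across, 7 mm thick; loose, a bystander. Origin: centre of its underside
- filter_top: upper glass filter of the stack, 77 mm across, 7 mm thick, its underside 7 mm above the stool; loose, a bystander. Origin: centre of its underside
- trigger: grey plastic remote trigger, lying flat, 108 by 38 by 18 mm, beside the right end of the case; loose, a bystander. Origin: centre of its underside
- bowl: white ceramic trinket bowl, 90 mm across, 40 mm high; loose, a bystander. Origin: centre of its underside
- lens_cap: black lens cap, 67 mm across, 9 mm thick; loose, a bystander. Origin: centre of its underside
- lens_pen: lens cleaning pen, lying, 118 mm long, 12 mm thick, on the robot's side of the case; loose, a bystander. Origin: centre of its underside

How it is judged:
At the end, for the whole second after the job is handed in: All four snap sections are shut (hinge angles under 0.04 rad), the case stands upright on the stool within 30 mm of where it was, and every bystander is within 20 mm of where it was (value of joint each of rim_near, rim_far, rim_left, rim_right below 0.04 rad and velocity of joint each of rim_near, rim_far, rim_left, rim_right below 0.05 rad/s and height (world z) of case below 0.006 m and angle between case's own z axis and vertical below 0.05 rad and distance of case from where it was at the start of the episode below 0.03 m and linear speed of case below 0.01 m/s and distance of each of hood, filter_low, filter_top, trigger, bowl, lens_cap, lens_pen from where it was at the start of the episode below 0.02 m); the robot touches nothing.
It fails at once if the case is lifted (6 mm), tipped (0.08 rad) or shoved (30 mm) (height (world z) of case above 0.006 m or angle between case's own z axis and vertical above 0.08 rad or distance of case from where it was at the start of the episode above 0.03 m).
It fails at once if a bystander is lifted or moved more than 20 mm (distance of any of hood, filter_low, filter_top, trigger, bowl, lens_cap, lens_pen from where it was at the start of the episode above 0.02 m).
It also fails if it takes over 42 s, if anything falls off the work surface, if the arm or the gripper's body presses on something with over 40 N, if the wrist force passes 120 N, or if a joint passes its speed limit or range.

ROBOT

A 7-joint arm with a two-finger parallel gripper is mounted at the origin on the work surface. World frame = base frame: x ahead of the robot, y to its left, z up, the work surface at z = 0. Lengths are in m, angles in rad, forces in N, time in s.
With the tool pointing down it reaches from about 0.425 to 0.875 m from the base axis. Payload 8.4 kg.
Tool frame: the origin (TCP) lies midway between the tips of the shut fingers; the grasp point (between the pads) lies 19 mm behind it; z points along the fingers, y is the direction in which the jaws open and shut (so a half turn about z gives the same grasp; the last joint's range is limited). The gripper opens to 87 mm and grips with 3 to 60 N. Pads are 19 mm wide; open, the fingers measure 117 mm over their backs; the gripper's body (75 mm by 190 mm) begins 51 mm behind the grasp point.
Start: joints at [1.245, 0.333, 0.04, 1.465, -0.013, 1.343, -0.059], TCP at [0.146, -0.633, 0.223] pointing down, gripper open.
Joint ranges: [-2.58, 2.58], [-0.38, 2.09], [-1.3, 1.39], [0.25, 2.4], [-1.5, 4.64], [0.08, 2.09], [-2.65, 2.65]. Speed limits (rad/s): [2.22, 2.22, 2.79, 2.79, 3.14, 3.14, 3.14].

INTERFACE

Orientations are given as a rotation vector (axis times angle).
In Python, from workcell import observe, grab_frame, camera_model, job_done, masks_of, spot_point gives the robot as it stands.
- The arm moves only by the tool carry_out, never from a script. Its argument "plan" is a list of rows, each a list of 3 entries, a list of its own where there are three numbers: the shift along the tool's x, y, z in cm, then the turn about the tool's z in rad, then the finger opening in cm, from 0 to 8.7. A call has 1 to 5 rows; each row shifts and turns the commanded pose from where the row before left it, along the tool's axes as they then stand; what a row does not reach is not made up. A row lasts 1/10 s, in which the tool goes at most 50 mm and 8.59 degrees, less where a joint would pass 70% of its speed; a pose out of reach is approached as far as the arm can. A call with a gripper value outside its range is refused whole. The fingers move at their own pace and stop on an object; "force" is the grip in N (left out, the last holds). Time passes only in rows, so rows that do not move let the fingers close. It gives the time, the measured TCP pose, the force and the opening at its end, in the units of the state.
- observe(): the state, without advancing time (a new reading comes with each control period).
- grab_frame(name): name is "scene" or "top" or "wrist"; returns (picture, depth): 400x640x3 uint8, red, green, blue; 400x640 float32, m along the optical axis (not along the pixel's ray), 0 where there is no reading.
- camera_model(name): a dict with "intrinsics" (3x3 intrinsics, pixels), "distortion" ([k1, k2, p1, p2, k3] as OpenCV has them; the pictures are not rectified), "xyz" and "orientation" of the camera in the world. Camera axes: x right, y up, looking along -z (the intrinsics and any distortion apply to the point x, -y, -z); pixel columns grow to the right and rows downward; lengths in m; the calibration is good to about 2 mm. A picture is of the moment at which its call begins: read the wrist's pose just before it. camera_model takes no time and is no camera call; for the wrist camera it gives the pose at the moment of the call.
- job_done(): hands the job in, once; it reports no verdict.
Trained networks look in the newest picture that a camera, given by its name, has taken for a name from the list of things; names that differ only in an ending like _2 or _b are one class to them, and where a whole thing is asked for, a point or a joint stands for the part that bears it (a point fixed in the world has none). Each returns a list of dicts, best first, with "score" (0 to 1); they miss things now and then, are a little off and sometimes report something else, mostly with a low value. They report only what shows in the picture. A call takes as long as a camera call.
- masks_of(camera, thing): "pixels" (400x640 bool, what is visible of it) and "position" ([column, row] in pixels, amid what is visible of it).
- spot_point(camera, thing): "position" ([column, row] in pixels: a listed point, or the origin of a listed thing).
The state is a dict: "clock": time; "joints": joint angles; "dq": joint speeds; "tau": joint torques, N m; "position": TCP position; "tool_rot": TCP orientation; "force": force on the tool from outside, world axes, zero at the start; "ft_torque": the same for the moment, N m; "gripper_width": finger opening in m.
Only numpy, scipy, OpenCV 4.12 (cv2) and the standard library are available. Lean on these libraries where they do the work, as an engineer would, in place of code of your own. Each camera call takes 0.05 s, during which the arm holds its last target. There are 200 camera calls.

## Working session

There is one attempt and no reset: what is moved stays moved. The work goes in short steps, Python scripts to look and compute and a tool call to move; the robot and the scene stay as the last step left them, time stands still between calls to the robot, and variables do not carry over. Pictures are saved under pics/ and viewed, about 8 in all and at most 12, crops included, and the job is handed in when it is done.

Besides the shell and the picture viewer there is one more tool, called after "Request:" in YAML: its name, and indented under it one key for each argument. carry_out: Moves the arm, as the interface text tells. Its arguments: {"type":"object","properties":{"plan":{"type":"array"},"force":{"type":"number"}},"required":["plan"]}

```bash
mkdir -p pics
cat > h.py <<'E'
import numpy as np, cv2
from scipy.spatial.transform import Rotation as R
from workcell import *
def toR(o):
    o=np.array(o,float)
    return o if o.shape==(3,3) else (R.from_rotvec(o).as_matrix() if o.size==3 else R.from_quat(o).as_matrix())
def unproj(cam,px,depth=None,z=None):
    m=camera_model(cam) if isinstance(cam,str) else cam
    px=np.array(px,float).reshape(-1,1,2)
    u=cv2.undistortPoints(px,np.array(m["intrinsics"]),np.array(m["distortion"])).reshape(-1,2)
    d=np.c_[u[:,0],-u[:,1],-np.ones(len(u))]@toR(m["orientation"]).T
    c=np.array(m["xyz"])
    s=np.asarray(depth)[:,None] if depth is not None else ((z-c[2])/d[:,2])[:,None]
    return c+s*d
E
python3 - <<'E'
from h import *
print(observe())
for c in("top","scene"):
    im,d=grab_frame(c); cv2.imwrite(f"pics/{c}0.png",im[...,::-1]); m=camera_model(c)
    print(c,m["xyz"],m["orientation"])
    for n in ["case","rim_near_pad","rim_far_pad","rim_left_pad","rim_right_pad","hood","trigger","bowl"]:
        r=spot_point(c,n)[:2]
        for q in r:
            p=q["position"]; i,j=int(round(p[1])),int(round(p[0])); dd=d[i,j]
            print(n,round(q["score"],2),np.round(p,1),np.round(unproj(m,p,depth=[dd]),4),np.round(unproj(m,p,z=.075),4))
E
```

```text
{'clock': 0.0, 'joints': array([ 1.24482264,  0.33391354,  0.03987792,  1.46626172, -0.01342023,
        1.34328775, -0.05850868]), 'dq': array([ 0.00071194,  0.00113557,  0.0004918 , -0.0002168 , -0.00069337,
        0.00034272, -0.00074869]), 'tau': array([ 7.43156234e-04, -6.56368375e+01,  1.33557435e+00, -4.03818834e+01,
       -5.97979082e-02,  4.47259122e-02,  1.17095324e-04]), 'position': array([ 0.14601515, -0.63291336,  0.22166229]), 'tool_rot': array([-3.11985431e+00, -3.55220143e-01,  4.26288284e-04]), 'force': array([ 0.25892951, -0.59521729, -0.2609118 ]), 'ft_torque': array([ 0.03454492,  0.03237755, -0.0058113 ]), 'gripper_width': 0.08687011144169704}
top [ 0.48444658 -0.00862807  0.89103249] [ 0.10759047 -0.10981861 -1.58443096]
case 0.68 [348.7 219.7] [[ 0.5512 -0.0724  0.0678]] [[ 0.5506 -0.0718  0.075 ]]
rim_near_pad 0.73 [356.6 243.5] [[ 0.5081 -0.0847  0.0747]] [[ 0.5081 -0.0847  0.075 ]]
rim_far_pad 0.96 [347.7 185.3] [[ 0.6128 -0.0717  0.0752]] [[ 0.6128 -0.0717  0.075 ]]
rim_far_pad 0.52 [352.1 271.5] [[ 0.4572 -0.0806  0.0107]] [[ 0.4592 -0.0754  0.075 ]]
rim
[... 341 characters left out ...]
.45092929 0.59811646] [0.33435437 1.0157851  2.31123159]
case 0.72 [313.  197.6] [[ 0.5971 -0.0133  0.0674]] [[ 0.602  -0.0067  0.075 ]]
case 0.23 [379.1 220.4] [[0.5125 0.0764 0.0283]] [[0.5474 0.1071 0.075 ]]
rim_near_pad 0.79 [331.9 155.4] [[ 0.4987 -0.0816  0.0768]] [[ 0.4971 -0.0835  0.075 ]]
rim_near_pad 0.68 [282.6 240.5] [[ 0.673  -0.0055  0.0095]] [[0.7024 0.0453 0.075 ]]
rim_right_pad 0.82 [283.8 154. ] [[ 0.5709 -0.1462  0.075 ]] [[ 0.5709 -0.1462  0.075 ]]
hood 0.77 [378.8 217.9] [[0.514  0.0761 0.0355]] [[0.5437 0.1024 0.075 ]]
hood 0.16 [346.5 245. ] [[0.5871 0.073  0.0086]] [[0.6266 0.1155 0.075 ]]
bowl 0.89 [224.9 195.3] [[ 0.6957 -0.1847  0.004 ]] [[ 0.7246 -0.1087  0.075 ]]
```

View pics/top0.png

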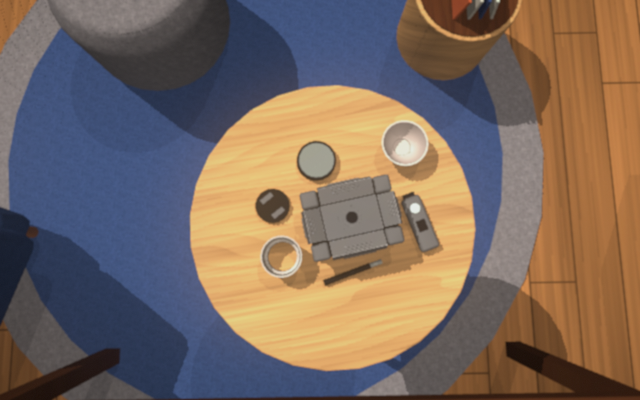

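View pics/scene0.png

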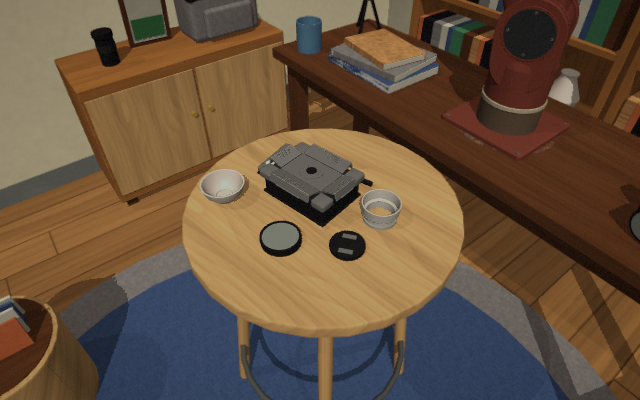

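The top view shows the case centred near (352,218), turned slightly, with the hood at (281,257), trigger at (421,222) and pen at (353,272) close by. Next I'll fit the lid from depth.

```bash
cat > fit.py <<'E'
from h import *
from scipy.optimize import minimize
im,d=grab_frame("top"); m=camera_model("top")
v,u=np.mgrid[150:300,270:450]; v=v.ravel();u=u.ravel()
P=unproj(m,np.c_[u,v],depth=d[v,u]); k=(P[:,2]>.055)&(P[:,2]<.1)
Q=P[k]
r=cv2.minAreaRect((Q[:,:2]*1000).astype(np.float32)); print("rect",r)
g=cv2.connectedComponents
import math
c=np.array(r[0])/1000
a=math.radians(r[2]); 
if r[1][0]>r[1][1]: a+=math.pi/2
# yaw: local x = short side
yaw=(a+math.pi/2)%math.pi-math.pi/2
print("c",c,"yaw",yaw)
ex=np.array([np.cos(yaw),np.sin(yaw)]);ey=np.array([-ex[1],ex[0]])
L=np.c_[(Q[:,:2]-c)@ex,(Q[:,:2]-c)@ey]
for n,o in dict(near=-ex*.055,far=ex*.055,left=ey*.075,right=-ey*.075).items():
    w=np.linalg.norm(Q[:,:2]-c-o,axis=1)<.008
    print(n,np.round(c+o,4),"z",np.median(Q[w,2]).round(4),w.sum())
w=np.linalg.norm(L-[.0,.03],axis=1)<.01; print("panel z",np.median(Q[w,2]))
E
python3 fit.py
python3 - <<'E'
from h import *
grab_frame("top"); 
im,d=grab_frame("top"); m=camera_model("top")
for n in ["hood","trigger","lens_pen","bowl","filter_top","lens_cap"]:
    for q in masks_of("top",n)[:1]:
        v,u=np.nonzero(q["pixels"]); P=unproj(m,np.c_[u,v],depth=d[v,u]); P=P[P[:,2]>.004]
        print(n,round(q["score"],2),P.min(0).round(3),P.max(0).round(3))
E
```

```text
rect ((555.2576904296875, -78.47195434570312), (139.15611267089844, 180.02601623535156), 11.857246398925781)
c [ 0.55525769 -0.07847195] yaw 0.20694798988149588
near [ 0.5014 -0.0898] z 0.0759 63
far [ 0.6091 -0.0672] z 0.0758 63
left [ 0.5398 -0.0051] z 0.076 63
right [ 0.5707 -0.1519] z 0.0771 67
panel z 0.06917542329535187
hood 0.58 [0.45  0.015 0.005] [0.525 0.087 0.046]
trigger 0.56 [ 0.484 -0.245  0.004] [ 0.606 -0.009  0.891]
lens_pen 0.55 [ 0.435 -0.137  0.005] [ 0.478 -0.029  0.015]
bowl 0.91 [ 0.484 -0.231  0.004] [ 0.742 -0.009  0.891]
filter_top 0.9 [ 0.484 -0.055  0.006] [0.712 0.022 0.891]
```

Request:
carry_out:
  plan:
    - [[3.7, -3.2, 0], 0, 0]
    - [[3.7, -3.2, 0], 0, 0]
    - [[3.7, -3.2, 0], 0, 0]
    - [[3.7, -3.2, 0], 0, 0]
    - [[3.7, -3.2, 0], 0, 0]
  force: 20

```text
clock: 1.85
position: [0.2913, -0.4342, 0.2228]
tool_rot: [3.121, 0.355, 0.0]
force: [0.7, -0.9, 0.4]
gripper_width: 0.0551
```

Request:
carry_out:
  plan:
    - [[3.7, -3.2, 0], 0, 0]
    - [[3.7, -3.2, 0], 0, 0]
    - [[3.7, -3.2, 0], 0, 0]
    - [[3.7, -3.2, 0], 0, 0]
    - [[3.7, -3.2, 0], 0, 0]

```text
clock: 2.35
position: [0.4356, -0.2366, 0.223]
tool_rot: [3.121, 0.355, 0.001]
force: [0.6, 0.2, 0.3]
gripper_width: 0.015
```

Request:
carry_out:
  plan:
    - [[3.7, -3.2, 0], 0, 0]
    - [[3.7, -3.2, 0], 0, 0]
    - [[0, 0, 0], 0, 0]
    - [[0, 0, 0], 0, 0]

```text
clock: 2.75
position: [0.4929, -0.1583, 0.2225]
tool_rot: [-3.121, -0.36, 0.0]
force: [0.0, -0.5, 0.1]
gripper_width: 0.0008
```

Run:
```python
from h import *
im,d=grab_frame("wrist"); cv2.imwrite("pics/w1.png",im[...,::-1]); m=camera_model("wrist"); print(m["xyz"])
for n in ["case","rim_near_pad","rim_far_pad","rim_left_pad","rim_right_pad"]:
    for q in spot_point("wrist",n)[:2]:
        p=q["position"]; i,j=int(round(p[1])),int(round(p[0])); print(n,round(q["score"],2),np.round(p,1),np.round(unproj(m,p,depth=[d[i,j]]),4))
```

```text
[ 0.5666415  -0.14293123  0.38437433]
case 0.96 [274.6 115.5] [[ 0.5551 -0.0904  0.0685]]
case 0.45 [189.5 111.2] [[ 0.5395 -0.0033  0.0743]]
rim_near_pad 0.73 [265.7 191.4] [[ 0.4519 -0.0866  0.0112]]
rim_near_pad 0.6 [261.8 165.3] [[ 0.4999 -0.0869  0.0744]]
rim_far_pad 0.91 [259.5  58.7] [[ 0.6055 -0.0673  0.0756]]
rim_left_pad 0.79 [191.6 112.3] [[ 0.539  -0.0062  0.0758]]
rim_right_pad 0.71 [333.7 118. ] [[ 0.5669 -0.1528  0.0753]]
```

View pics/w1.png

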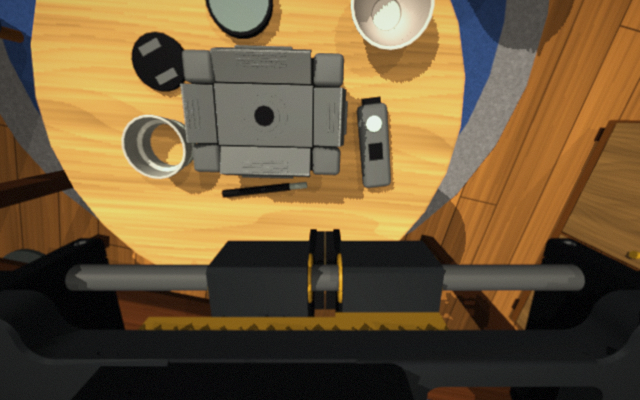

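Wrist view: all four sections are visible (near at ~(262,160), far at (262,65), left at (197,113), right at (330,115)). The depths agree with the top fit to within 3 mm. I'll press the near section first.

Request:
carry_out:
  plan:
    - [[1.1, -3.3, 1], 0, 0]
    - [[1.2, -3.3, 3], 0, 0]
    - [[0, 0, 4], 0, 0]
    - [[0, 0, 4], 0, 0]
    - [[0, 0, 1], 0, 0]

```text
clock: 3.55
position: [0.4971, -0.09, 0.0889]
tool_rot: [-3.12, -0.354, 0.009]
force: [-1.5, 0.1, -0.6]
gripper_width: 0.0002
```

Request:
carry_out:
  plan:
    - [[0, 0, 0.5], 0, 0]
    - [[0, 0, 0.5], 0, 0]
    - [[0, 0, 0.4], 0, 0]
    - [[0, 0, 0.3], 0, 0]

```text
clock: 3.95
position: [0.5008, -0.0902, 0.0765]
tool_rot: [3.121, 0.355, 0.003]
force: [0.1, -0.9, 0.4]
gripper_width: 0.0003
```

Request:
carry_out:
  plan:
    - [[0, 0, 0.3], 0, 0]
    - [[0, 0, 0.3], 0, 0]
    - [[0, 0, 0], 0, 0]

```text
clock: 4.25
position: [0.5, -0.09, 0.0697]
tool_rot: [3.121, 0.355, 0.0]
force: [-1.0, 0.8, -0.0]
gripper_width: 0.0005
```

Request:
carry_out:
  plan:
    - [[0, 0, 0.2], 0, 0]
    - [[0, 0, 0.1], 0, 0]
    - [[0, 0, 0], 0, 0]

```text
clock: 4.55
position: [0.5006, -0.0899, 0.0681]
tool_rot: [3.121, 0.355, 0.001]
force: [-5.7, 0.9, 16.3]
gripper_width: 0.0002
```

Request:
carry_out:
  plan:
    - [[0, 0, -1.5], 0, 0]
    - [[0, 0, -1.2], 0, 0]
    - [[4, 0.1, 0], 0, 0]
    - [[4, 0.1, 0], 0, 0]
    - [[2.8, 0.1, 0], 0, 0]

```text
clock: 5.05
position: [0.6084, -0.0679, 0.0942]
tool_rot: [-3.121, -0.355, -0.003]
force: [1.0, -0.3, -0.2]
gripper_width: 0.0003
```

Request:
carry_out:
  plan:
    - [[0, 0, 0], 0, 0]
    - [[0, 0, 0.6], 0, 0]
    - [[0, 0, 0.6], 0, 0]
    - [[0, 0, 0.4], 0, 0]
    - [[0, 0, 0], 0, 0]

```text
clock: 5.55
position: [0.6048, -0.0689, 0.0768]
tool_rot: [3.121, 0.355, -0.002]
force: [-0.4, 0.2, -0.9]
gripper_width: 0.0005
```

Request:
carry_out:
  plan:
    - [[0, 0, 0.3], 0, 0]
    - [[0, 0, 0.3], 0, 0]
    - [[0, 0, 0], 0, 0]

```text
clock: 5.85
position: [0.606, -0.0686, 0.0717]
tool_rot: [3.121, 0.355, 0.001]
force: [0.0, 0.5, -0.1]
gripper_width: 0.0004
```

Request:
carry_out:
  plan:
    - [[0, 0, 0.2], 0, 0]
    - [[0, 0, 0.2], 0, 0]
    - [[0, 0, 0], 0, 0]

```text
clock: 6.15
position: [0.6062, -0.0685, 0.0684]
tool_rot: [3.121, 0.355, 0.001]
force: [-3.2, -1.0, 9.6]
gripper_width: 0.0006
```

```bash
python3 -c "
from h import *
print(observe()['position'],observe()['force'])
im,d=grab_frame('scene'); cv2.imwrite('pics/s2.png',cv2.resize(im[100:260,200:440,::-1],None,fx=3,fy=3))
im,d=grab_frame('wrist'); cv2.imwrite('pics/w2.png',im[...,::-1])"
```

```text
[ 0.6061861  -0.06853157  0.06836837] [-3.2344564  -1.04513151  9.60302807]
```

View pics/s2.png

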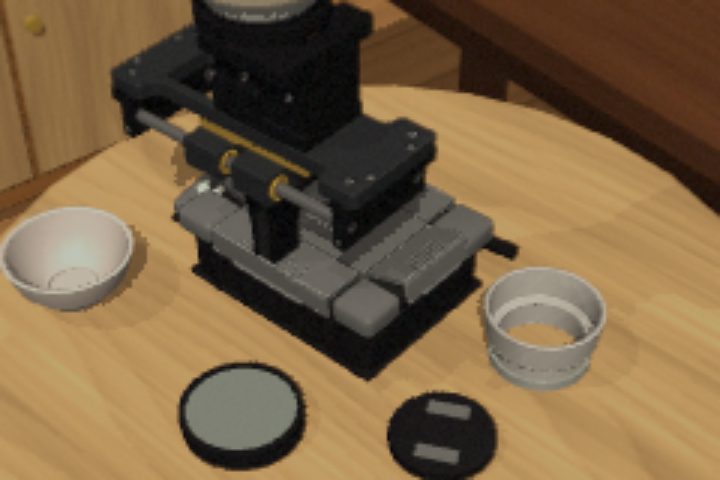

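The fingers are pressing the middle of the far section, which is nearly flush. I'll push a little further to seat it.

Request:
carry_out:
  plan:
    - [[0, 0, 0.1], 0, 0]
    - [[0, 0, 0.1], 0, 0]
    - [[0, 0, 0], 0, 0]
    - [[0, 0, 0], 0, 0]

```text
clock: 6.65
position: [0.6067, -0.0685, 0.0682]
tool_rot: [3.12, 0.355, 0.003]
force: [-7.6, -0.2, 23.7]
gripper_width: 0.0004
```

Request:
carry_out:
  plan:
    - [[0, 0, -1.5], 0, 0]
    - [[0, 0, -1.5], 0, 0]
    - [[-3.5, -3, -2], 0, 0]
    - [[-3.5, -3, -2], 0, 0]
    - [[0, 0, 0], 0, 0]

```text
clock: 7.15
position: [0.5224, -0.0227, 0.1385]
tool_rot: [3.119, 0.362, 0.004]
force: [-0.0, 0.2, 0.0]
gripper_width: 0.0003
```

```bash
cat > chk.py <<'E'
from h import *
C=np.array([.554,-.0783]);yaw=.205
ex=np.array([np.cos(yaw),np.sin(yaw)]);ey=np.array([-ex[1],ex[0]])
for cam in("top","scene","wrist"):
    im,d=grab_frame(cam); m=camera_model(cam); cv2.imwrite(f"pics/chk_{cam}_{observe()['clock']:.2f}.png",im[...,::-1])
    v,u=np.mgrid[0:400,0:640]; v=v.ravel();u=u.ravel(); k=d[v,u]>0;u=u[k];v=v[k]
    P=unproj(m,np.c_[u,v],depth=d[v,u]); P=P[(P[:,2]>.055)&(P[:,2]<.095)]
    L=np.c_[(P[:,:2]-C)@ex,(P[:,:2]-C)@ey]
    o={}
    for n,p in dict(near=(-.055,0),far=(.055,0),left=(0,.075),right=(0,-.075),panel=(.02,0)).items():
        w=(abs(L-p)<.007).all(1); o[n]=(round(1e3*np.median(P[w,2]),1) if w.any() else None,int(w.sum()))
    print(cam,o)
E
python3 chk.py
```

```text
top {'near': (None, 0), 'far': (None, 0), 'left': (None, 0), 'right': (None, 0), 'panel': (None, 0)}
scene {'near': (np.float64(67.9), 30), 'far': (np.float64(68.4), 37), 'left': (np.float64(75.2), 33), 'right': (np.float64(75.7), 33), 'panel': (np.float64(67.9), 33)}
wrist {'near': (None, 0), 'far': (np.float64(67.3), 316), 'left': (np.float64(74.2), 284), 'right': (np.float64(74.7), 319), 'panel': (np.float64(67.2), 288)}
```

The near and far sections are shut, reading 68 mm. Next is the left section.

Request:
carry_out:
  plan:
    - [[2, -1.2, 2], 0, 0]
    - [[0, 0, 2.6], 0, 0]
    - [[0, 0, 0], 0, 0]
    - [[0, 0, 0.7], 0, 0]
    - [[0, 0, 0.6], 0, 0]

```text
clock: 7.8
position: [0.5421, -0.0104, 0.0766]
tool_rot: [3.122, 0.354, 0.001]
force: [0.0, 0.1, -0.4]
gripper_width: 0.0004
```

Request:
carry_out:
  plan:
    - [[0, 0, 0.4], 0, 0]
    - [[0, 0, 0.3], 0, 0]
    - [[0, 0, 0.3], 0, 0]
    - [[0, 0, 0], 0, 0]

```text
clock: 8.2
position: [0.5419, -0.0096, 0.0683]
tool_rot: [3.121, 0.355, 0.002]
force: [-6.8, 0.8, 16.1]
gripper_width: 0.0008
```

Request:
carry_out:
  plan:
    - [[0, 0, 0.1], 0, 0]
    - [[0, 0, 0], 0, 0]
    - [[0, 0, -1.3], 0, 0]
    - [[0, 0, -1.6], 0, 0]
    - [[-0.2, 4, 0], 0, 0]

```text
clock: 8.7
position: [0.5501, -0.044, 0.0975]
tool_rot: [-3.119, -0.368, -0.007]
force: [1.4, 1.9, -1.0]
gripper_width: 0.0006
```

Request:
carry_out:
  plan:
    - [[-0.2, 4, 0], 0, 0]
    - [[-0.2, 4, 0], 0, 0]
    - [[-0.1, 2.4, 0], 0, 0]
    - [[0, 0, 0], 0, 0]
    - [[0, 0, 0.7], 0, 0]

```text
clock: 9.2
position: [0.5677, -0.1521, 0.0882]
tool_rot: [3.121, 0.353, 0.003]
force: [1.0, 0.0, -1.0]
gripper_width: 0.0005
```

Request:
carry_out:
  plan:
    - [[0, 0, 0.6], 0, 0]
    - [[0, 0, 0.5], 0, 0]
    - [[0, 0, 0.3], 0, 0]
    - [[0, 0, 0], 0, 0]

```text
clock: 9.6
position: [0.5668, -0.151, 0.073]
tool_rot: [-3.121, -0.357, 0.001]
force: [-0.4, -0.4, -0.4]
gripper_width: 0.0005
```

Request:
carry_out:
  plan:
    - [[0, 0, 0.3], 0, 0]
    - [[0, 0, 0.3], 0, 0]
    - [[0, 0, 0], 0, 0]

```text
clock: 9.9
position: [0.5673, -0.1514, 0.0683]
tool_rot: [3.121, 0.356, 0.001]
force: [-3.3, 1.5, 10.2]
gripper_width: 0.0004
```

Request:
carry_out:
  plan:
    - [[0, 0, 0.1], 0, 0]
    - [[0, 0, 0.1], 0, 0]
    - [[0, 0, 0], 0, 0]
    - [[0, 0, -1.5], 0, 0]
    - [[0, 0, -2], 0, 0]

```text
clock: 10.4
position: [0.5662, -0.1515, 0.1]
tool_rot: [-3.121, -0.356, 0.003]
force: [0.4, -0.8, 0.3]
gripper_width: 0.0004
```

Request:
carry_out:
  plan:
    - [[0, 0, -4], 0, 0]
    - [[-4, 0, -2], 0, 0]
    - [[-4, 3, 0], 0, 0]
    - [[-2, 3, 0], 0, 0]
    - [[0, 0, 0], 0, 0]

```text
clock: 10.9
position: [0.4802, -0.2384, 0.1606]
tool_rot: [3.12, 0.343, -0.001]
force: [-0.8, 0.6, -0.2]
gripper_width: 0.0006
```

```bash
python3 chk.py; python3 -c "
from h import *
print(observe()['position'],observe()['force'])"; cp pics/chk_wrist_* /tmp; ls pics; cp $(ls -t pics/chk_wrist*|head -1) pics/end.png
```

```text
top {'near': (np.float64(68.8), 64), 'far': (np.float64(69.5), 61), 'left': (np.float64(68.9), 62), 'right': (np.float64(69.3), 61), 'panel': (np.float64(69.1), 61)}
scene {'near': (np.float64(68.3), 30), 'far': (np.float64(68.2), 37), 'left': (np.float64(68.2), 35), 'right': (np.float64(68.3), 25), 'panel': (np.float64(68.1), 39)}
wrist {'near': (np.float64(68.2), 254), 'far': (np.float64(68.1), 324), 'left': (np.float64(68.2), 308), 'right': (np.float64(67.8), 342), 'panel': (np.float64(68.2), 319)}
[ 0.48327381 -0.2321849   0.16039054] [ 0.74817745  1.1182597  -0.03402169]
chk_scene_11.00.png
chk_scene_7.25.png
chk_top_10.95.png
chk_top_7.20.png
chk_wrist_11.05.png
chk_wrist_7.30.png
s2.png
scene0.png
top0.png
w1.png
w2.png
```

View pics/end.png

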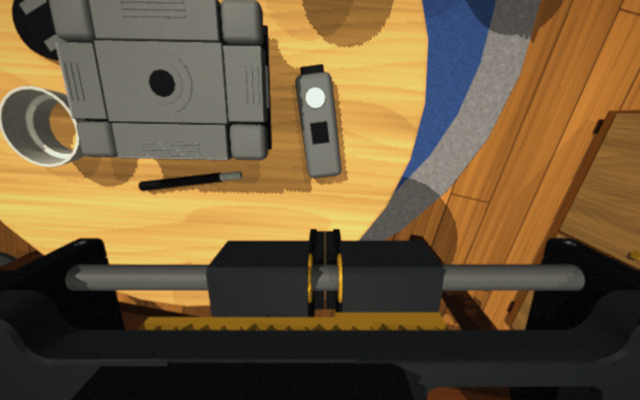

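The picture shows all four sections flush: near (155,140), left (75,82), right (247,82), and far along the top edge. The pen, trigger and hood look where they were. All three cameras read the sections level with the panel to within 0.5 mm.

```bash
python3 fit.py|head -2; python3 -c "
from workcell import *; print(job_done())"
```

```text
rect ((554.19677734375, -77.71883392333984), (130.21417236328125, 168.73533630371094), 11.72377872467041)
c [ 0.55419678 -0.07771883] yaw 0.20461853952076048
the job is handed in; nothing more can be done
None
```

All four rim sections are pressed shut, and I handed the job in at about 11 s of the 42 s allowed. I pressed them with closed fingertips in the order near, far, left, right, each with about 10–24 N against the firm stop.

- **Sections:** depth from all three cameras shows each section within 0.5 mm of the centre panel, at about 68–69 mm. They stood at about 75–77 mm before pressing.
- **Case:** its fitted centre moved about 1 mm and turned about 0.002 rad, which is within measurement noise.
- **Bystanders:** I never touched them. The hood, trigger and pen look unmoved in the last picture. I did not re-measure any bystander; the filters, bowl and lens cap were only partly in that picture or out of it.
- **Disagreements:** the first lid fit came out about 12 mm too large, though its centre held. Two of the network's first press points from the top view (near and far) were 6–9 mm off, so I used the depth fit and the wrist-camera points instead.

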